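Slide the control module onto its dock rails until the catches hold it

ROBOT

A 7-joint arm with a two-finger parallel gripper is mounted at the origin on the work surface. World frame = base frame: x ahead of the robot, y to its left, z up, the work surface at z = 0. Lengths are in m, angles in rad, forces in N, time in s.
With the tool pointing down it reaches from about 0.425 to 0.875 m from the base axis. Payload 8.4 kg.
Tool frame: the origin (TCP) lies at the very end of the fingers, on their centre line; the grasp point (between the pads) lies robot.hold_point_z behind it (robot.hold_point_z is the distance from the TCP to the grasp point, in m); z points along the fingers, y is the direction in which the jaws open and shut (so a half turn about z gives the same grasp; the last joint's range is limited). The gripper opens to 87 mm and grips with 3 to 60 N. Pads are 19 mm wide; open, the fingers measure 117 mm over their backs; the gripper's body (75 mm by 190 mm) begins 51 mm behind the grasp point.
Start: joints at [1.176, 0.333, 0.04, 1.465, -0.013, 1.343, -0.059], TCP at [0.189, -0.622, 0.223] pointing down, gripper open.
Joint ranges: [-2.58, 2.58], [-0.38, 2.09], [-1.3, 1.39], [0.25, 2.4], [-1.5, 4.64], [0.08, 2.09], [-2.65, 2.65]. Speed limits (rad/s): [2.22, 2.22, 2.79, 2.79, 3.14, 3.14, 3.14].

INTERFACE

Orientations are given as a unit quaternion [x, y, z, w].
In Python, from bench import robot gives the robot as it stands.
- The arm moves only by the tool play_rows, never from a script. Its argument "plan" is a list of rows, each a list of 7 numbers: the shift along the tool's x, y, z in mm, then the turn, a rotation vector about the tool's x, y, z in rad, then the closure, from -1 (fully open) to 1 (shut). A call has 1 to 5 rows; each row is the pose to reach, as a shift and turn from the pose commanded when the call began, along the tool's axes at that moment; what a row does not reach only later rows make up. A row lasts 1/12 s, in which the tool goes at most 41.7 mm and 7.16 degrees, less where a joint would pass 70% of its speed; a pose out of reach is approached as far as the arm can. A call with a gripper value outside its range is refused whole. The fingers move at their own pace and stop on an object; "newtons" is the grip in N (left out, the last holds). Time passes only in rows, so rows that repeat a pose let the fingers close. It gives the time, the measured TCP pose, the force and the opening at its end, in the units of the state.
- robot.read_state(): the state, without advancing time (a new reading comes with each control period).
- robot.capture(name): name is "scene" or "top"; returns a dict with "image" (400x640x3 uint8, red, green, blue), "mtx" (3x3 intrinsics, pixels), "R" (3x3) and "t" (3): a world point X has camera coordinates R X + t. Camera axes: x right, y down, z forward; pixel columns grow to the right and rows downward; lengths in m; the calibration is good to about 2 mm. A picture is of the moment at which its call begins. There is no depth.
- robot.sign_off(): hands the job in, once; it reports no verdict.
The state is a dict: "t": time; "joints": joint angles; "qd": joint speeds; "tau": joint torques, N m; "ee_pos": TCP position; "tool_rot": TCP orientation; "ft_force": force on the tool from outside, world axes, zero at the start; "wrist_torque": the same for the moment, N m; "finger_gap": finger opening in m.
Only numpy, scipy, OpenCV 4.12 (cv2) and the standard library are available. Lean on these libraries where they do the work, as an engineer would, in place of code of your own. Each camera call takes 0.05 s, during which the arm holds its last target. There are 200 camera calls.

TASK

Push the control module along the bench, nose first, in under the lips of the two rails beside the griddle and on, feeling your way, until both brass spring catches have sprung back out into its side notches and hold it. Do not ram it: once it is home against the end stop, stop pushing, let go of it and back off. Leave the shaker, the ramekin and the sauce bottle where they stand.

Things in the scene. Friction and masses are not known exactly. Their poses are not given: they have to be found in the camera images.
- dock: Two dark steel rails fixed to the bench beside a griddle. Origin on the bench midway between them, where the module's origin lies when home IF the adjustable stop block is at mid setting. +x: direction the module slides in; y across; z up. Straight rails x -60 to +88 mm, inner walls at y +/-56.5, 16.5 high; lips 12.5 to 16.5 above the bench reach in to y +/-50 over the flange (gap x -48 to +18).
- mouth (a point): Point on the bench midway between the outer ends of two yellow flared guides (16.5 mm high, no lips), at dock x -94 mm, y 0. There the guides stand 142 mm apart inside, and narrow to 113 mm at dock x -60, where the straight rails begin. The only way in is from here, along dock +x. Axes as the dock's.
- griddle_side (a point): Point on the bench below the griddle's side, dock x +99, y 0. Between it and the rails is the stop block: an end plate 45 mm high with a black catch housing (20 high, out to y +/-92) on each side, clamped firmly up to 22 mm further in or out along dock x than mid setting; its setting is not reported and must be felt or seen. At mid the plate's face is at dock x +61. Griddle 360 (x) x 400 x 215 high.
- module: Loose control module, 0.45 to 0.81 kg: aluminium box 108 (x -60 to +48) x 94 (y) x 48 mm, knobs on top to 61, pushed rather than gripped. Origin: centre of underside; +x to its nose. A blue foot flange 10 mm high is 110 wide (1.5 mm play each side in the rails) and runs to x +60, leading corners rounded, 17.5 mm notches at x -15. It starts before the mouth, skewed and off the centre line by up to 30 mm.
- rear (a point): Centre of the module's plain upright rear face (black push pad), module x -60 mm, y 0, 28 mm above the bench; face 94 mm wide, 48 high. When home it is within 24 mm of the start of the straight rails (dock x -60). Axes as the module's.
- catch_a (a joint): Brass spring catch of the stop block, at dock +y, dock x -15 (+/-22 mm), round nose. 0: fully out, 4.5 mm proud of the wall; grows (m) as pressed, about 0.003 under the passing flange, back to 0 in the notch. Springs 2 to 4 N. The module meets the catches about 74 mm short of home: about 10 N to pass, 8 N drag, falling as they drop in, and 1 to 3 mm on the rigid stop. Keep module on dock below about 30 N.
- catch_b (a joint): The same catch in the other rail, at dock -y; same values.
- shaker: Spice shaker, amber glass, steel cap, 48 mm diameter, 95 mm high, beside the rails at dock -y. Origin: centre of underside. To be left alone.
- ramekin: White ceramic ramekin, 72 mm across, 45 mm high, beside the rails at dock +y. Origin: centre of underside. To be left alone.
- sauce: Red sauce bottle, white cap, 52 mm diameter, 130 mm high, at dock -y near the mouth. Origin: centre of underside. To be left alone.
There are look-alikes about, which are no part of the job. There is more than one size of the module; the one meant has the size given above.

How it is judged:
By the outcome, as a careful person would: the job done as asked, in the order asked, and still so for the second after the job is handed in, with the robot touching nothing.
It also fails if it takes over 72 s, if anything falls off the work surface, if the arm or the gripper's body presses on something with over 40 N, if the wrist force passes 120 N, or if a joint passes its speed limit or range.

## Working session

There is one attempt and no reset: what is moved stays moved. The work goes in short steps, Python scripts to look and compute and a tool call to move; the robot and the scene stay as the last step left them, time stands still between calls to the robot, and variables do not carry over. Pictures are saved under pics/ and viewed, about 8 in all and at most 12, crops included, and the job is handed in when it is done.

Besides the shell and the picture viewer there is one more tool, called after "Emit:" by a JSON object that holds its "fn" and its "kwargs". play_rows: Moves the arm, as the interface text tells. Its arguments: {"type":"object","properties":{"plan":{"type":"array","items":{"type":"array","items":{"type":"number"}}},"newtons":{"type":"number"}},"required":["plan"]}

```bash
ls; mkdir -p pics
python3 - <<'E'
from bench import robot
import cv2,json
import numpy as np
s=robot.read_state(); print(s, robot.hold_point_z)
for n in("scene","top"):
    c=robot.capture(n); cv2.imwrite(f"pics/{n}0.png",c["image"][:,:,::-1]); np.savez(f"pics/{n}0.npz",**c)
    print(n,c["mtx"].tolist(),np.round(c["R"],3).tolist(),c["t"], -c["R"].T@c["t"])
E
```

```text
pics
{'t': 0.0, 'joints': array([ 1.17578164,  0.33390617,  0.03985683,  1.46628734, -0.01337078,
        1.34329878, -0.05849836]), 'qd': array([-0.00065161, -0.00059129,  0.00017362, -0.00089936, -0.00122181,
        0.00061996, -0.00096748]), 'tau': array([-7.73010106e-04, -6.56353140e+01,  1.33500628e+00, -4.03796375e+01,
       -5.95706329e-02,  4.49170615e-02,  1.64328385e-04]), 'ee_pos': array([ 0.18931932, -0.6213192 ,  0.22165425]), 'tool_rot': array([ 9.89080800e-01,  1.47371991e-01, -1.86081085e-04, -7.95663795e-04]), 'ft_force': array([ 0.40688325,  0.04541047, -0.54449227]), 'wrist_torque': array([-0.00013722,  0.0058821 , -0.02856719]), 'finger_gap': 0.08720516005386839} 0.0187
scene [[407.24347217433177, 0.0, 314.93030751823477], [0.0, 407.24347217433177, 191.55117911376917], [0.0, 0.0, 1.0]] [[0.754, 0.657, -0.013], [0.438, -0.517, -0.736], [-0.49, 0.549, -0.677]] [-0.47112785 -0.23540201  1.20506649] [ 1.0484849  -0.47404012  0.63680938]
top [[425.94373647753594, 0.0, 319.39871836787523], [0.0, 425.94373647753594, 199.8375822952629], [0.0, 0.0, 1.0]] [[0.004, -1.0, -0.008], [-0.988, -0.003, -0.155], [0.155, 0.009, -0.988]] [-0.03594768  0.62797134  0.868764  ] [ 0.48565798 -0.0417904   0.95539574]
```

View pics/top0.png

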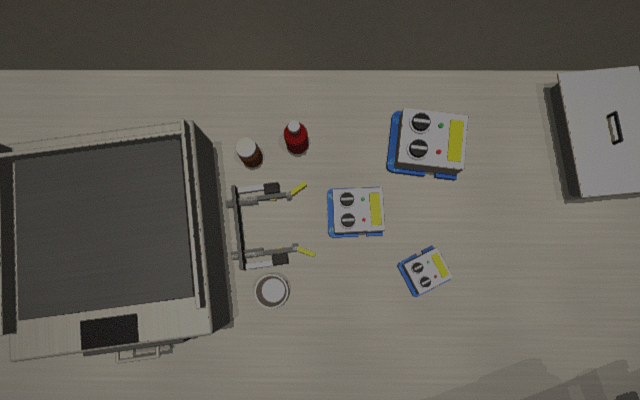

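View pics/scene0.png

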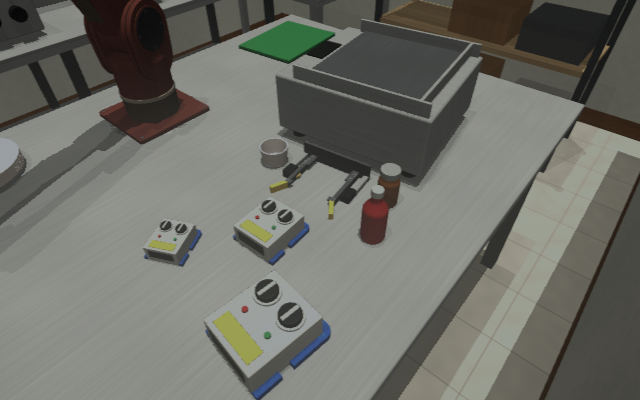

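The top view shows griddle on the left, rails at about (235-315, 185-270) with the mouth facing right. There are three modules: big (428,142), middle (357,212), small (425,271). The middle one is about 55 px long, which fits 108 mm. I'll zoom in for exact corners.

Run:
```python
import cv2
im=cv2.imread("pics/top0.png")[172:286,222:402]
im=cv2.resize(im,None,fx=4.4,fy=4.4,interpolation=cv2.INTER_CUBIC)
im=cv2.convertScaleAbs(im,alpha=1.5,beta=20)
for k in range(0,180,20): cv2.putText(im,str(222+k),(int(k*4.4),10),0,.4,(0,0,255)); cv2.line(im,(int(k*4.4),12),(int(k*4.4),20),(0,0,255))
for k in range(0,114,20): cv2.putText(im,str(172+k),(0,int(k*4.4)+4),0,.4,(0,0,255))
cv2.imwrite("pics/c1.png",im)
im=cv2.imread("pics/scene0.png")[130:270,220:400]
im=cv2.resize(im,None,fx=4.2,fy=4.2,interpolation=cv2.INTER_CUBIC)
im=cv2.convertScaleAbs(im,alpha=1.5,beta=20)
cv2.imwrite("pics/c2.png",im)
```

```text
(no output)
```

View pics/c1.png

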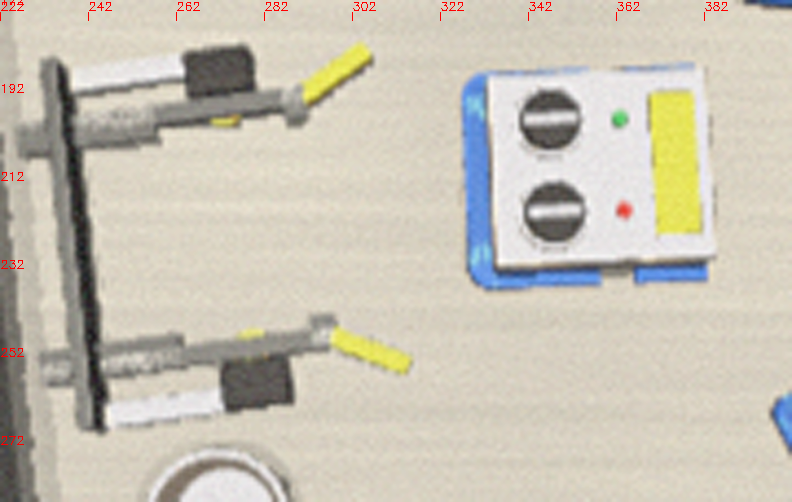

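View pics/c2.png

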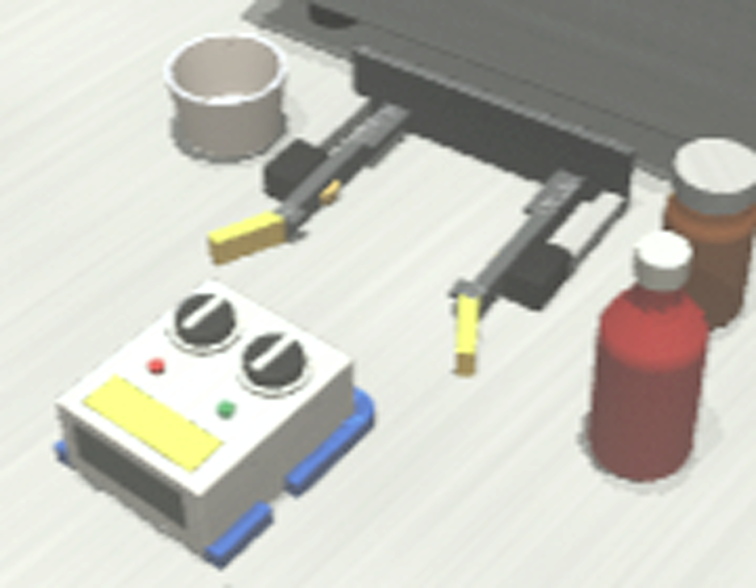

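Crop 1 gives the following pixel positions:
- **Guide tips, inner corners:** (373,57) and (411,356).
- **Guide/rail junctions:** (305,105) and (332,328).
- **Module lid corners:** nose (488,75) and (497,268), rear (700,67) and (715,258).
- **Catches:** about (225,122) and (251,332).

Crop 2 confirms that the rear has a dark pad and that the path is clear.

```bash
cat > h.py <<'E'
import numpy as np
from scipy.optimize import least_squares
c=dict(np.load("pics/top0.npz"))
def proj(X,c=c):
    p=(c["R"]@np.asarray(X,float).T).T+c["t"]; q=(c["mtx"]@p.T).T; return q[:,:2]/q[:,2:]
def T(p,L):
    L=np.asarray(L,float); a=p[2]; return np.c_[p[0]+np.cos(a)*L[:,0]-np.sin(a)*L[:,1],p[1]+np.sin(a)*L[:,0]+np.cos(a)*L[:,1],L[:,2]]
def crop(u,s=4.4,o=(222,172)): return (np.asarray(u,float)+.5)/s-.5+np.array(o)
def fit(L,uv,p0,c=c):
    r=least_squares(lambda p:(proj(T(p,L),c)-uv).ravel(),p0); return r.x,r.fun.reshape(-1,2)
def back(uv,z,c=c):
    d=c["R"].T@np.linalg.inv(c["mtx"])@np.array([*uv,1]); o=-c["R"].T@c["t"]; return o+d*(z-o[2])/d[2]
E
python3 - <<'E'
from h import *
np.set_printoptions(precision=4,suppress=True)
L=np.array([[-94,-71,16.5],[-94,71,16.5],[-60,-56.5,16.5],[-60,56.5,16.5]])/1e3
d,r=fit(L,crop([[373,57],[411,356],[305,105],[332,328]]),[.45,.1,1.57]);print("dock",d,r)
M=np.array([[48,-47,48],[48,47,48],[-60,-47,48],[-60,47,48]])/1e3
m,r=fit(M,crop([[488,75],[497,268],[700,67],[715,258]]),[.45,-.1,1.57]);print("mod",m,r)
R=lambda a:np.array([[np.cos(a),-np.sin(a)],[np.sin(a),np.cos(a)]])
print("mod in dock",(m[:2]-d[:2])@R(d[2]),m[2]-d[2])
for u in([225,122],[251,332],[100,430],[48,60],[78,430]):
  for z in (.01,.045): print(u,z,(back(crop(u),z)[:2]-d[:2])@R(d[2]))
print("rear",T(m,[[-.06,0,.028],[-.06,-.047,0],[-.06,.047,0]]))
np.savez("p.npz",d=d,m=m)
E
```

```text
dock [0.5789 0.0807 1.705 ] [[-0.4463  2.6264]
 [-1.0151 -2.1445]
 [ 0.7338 -0.0046]
 [ 0.7373 -0.3506]]
mod [ 0.6074 -0.1105  1.6196] [[-0.75    0.3542]
 [-0.6389 -0.1401]
 [ 0.9197 -0.0809]
 [ 0.4706 -0.1498]]
mod in dock [-0.1933 -0.0028] -0.08536046140152864
[225, 122] 0.01 [-0.0164 -0.0545]
[225, 122] 0.045 [-0.0198 -0.0484]
[251, 332] 0.01 [-0.0173  0.0534]
[251, 332] 0.045 [-0.0207  0.0554]
[100, 430] 0.01 [0.0629 0.0919]
[100, 430] 0.045 [0.0566 0.0925]
[48, 60] 0.01 [ 0.0703 -0.0984]
[48, 60] 0.045 [ 0.0637 -0.0908]
[78, 430] 0.01 [0.0738 0.0905]
[78, 430] 0.045 [0.0671 0.0912]
rear [[ 0.6104 -0.1704  0.028 ]
 [ 0.6573 -0.1681  0.    ]
 [ 0.5634 -0.1727  0.    ]]
```

Run:
```python
from h import *
np.set_printoptions(precision=4,suppress=True)
p=np.load("p.npz");d,m=p["d"],p["m"]
a=d[2];R=np.array([[np.cos(a),-np.sin(a)],[np.sin(a),np.cos(a)]])
for n,u,z in(("sauce cap",(294,127),.130),("sauce base",(297,148),0.0),("shaker cap",(247,146),.095),("ramekin top",(272,291),.045)):
  w=back(u,z);print(n,w,(w[:2]-d[:2])@R)
```

```text
sauce cap [0.7639 0.0176 0.13  ] [-0.0873 -0.1749]
sauce base [0.7572 0.0193 0.    ] [-0.0847 -0.1685]
shaker cap [0.7343 0.1178 0.095 ] [ 0.016 -0.159]
ramekin top [0.4351 0.0649 0.045 ] [0.0036 0.1446]
```

```bash
cat >> h.py <<'E'
from scipy.spatial.transform import Rotation as Ro
def yawR(a): return Ro.from_matrix(np.array([[np.cos(a),np.sin(a),0],[np.sin(a),-np.cos(a),0],[0,0,-1]]))
def plan(pos,yaw):
    from bench import robot
    s=robot.read_state(); A=Ro.from_quat(s["tool_rot"])
    print("t",round(s["t"],2),"pos",s["ee_pos"].round(4),"yaw",np.arctan2(*A.as_matrix()[[1,0],0]).round(4),"F",s["ft_force"].round(2),"gap",round(s["finger_gap"],4))
    print("shift mm",(1e3*A.inv().apply(np.array(pos)-s["ee_pos"])).round(1),"rot",(A.inv()*yawR(yaw)).as_rotvec().round(4))
E
python3 -c "
from h import *
plan([.6128,-.2248,.2],1.6196)
print(back((418,176),.01),back((405,172),.06),back((435,247),.03))"
```

```text
t 0.1 pos [ 0.1893 -0.6214  0.2217] yaw 0.2958 F [0.17 0.22 0.25] gap 0.0868
shift mm [ 520.7 -255.9   22.1] rot [-1.3000e-03 -9.0000e-04 -1.3238e+00]
[ 0.68950322 -0.25604438  0.01      ] [ 0.68741752 -0.21713927  0.06      ] [ 0.52888409 -0.28319201  0.03      ]
```

Emit:
{"fn": "play_rows", "kwargs": {"plan": [[41,-20,2,0,0,-0.11,0.08],[82,-40,4,0,0,-0.22,0.08],[123,-60,6,0,0,-0.33,0.08],[164,-80,8,0,0,-0.44,0.08],[205,-100,10,0,0,-0.55,0.08]], "newtons": 20}}

```text
t: 0.52
ee_pos: [0.3428, -0.4782, 0.2131]
tool_rot: [0.911, 0.413, -0.0, -0.0]
ft_force: [0.8, 0.6, -0.2]
finger_gap: 0.0615
```

```bash
python3 -c "
from h import *
plan([.6128,-.2248,.2],1.6196)"
```

```text
t 0.52 pos [ 0.3428 -0.4782  0.2131] yaw 0.851 F [ 0.79  0.65 -0.22] gap 0.0615
shift mm [368.6  36.   13.1] rot [-5.000e-04 -2.000e-04 -7.686e-01]
```

Emit:
{"fn": "play_rows", "kwargs": {"plan": [[40,4,2,0,0,-0.11,0.08],[80,8,4,0,0,-0.22,0.08],[120,12,5,0,0,-0.33,0.08],[160,16,6,0,0,-0.44,0.08],[200,20,8,0,0,-0.55,0.08]]}}

```text
t: 0.93
ee_pos: [0.4905, -0.3419, 0.2054]
tool_rot: [0.764, 0.645, -0.0, -0.0]
ft_force: [1.0, -1.0, 0.3]
finger_gap: 0.0409
```

Emit:
{"fn": "play_rows", "kwargs": {"plan": [[0,0,0,0,0,0,0.08],[0,0,0,0,0,0,0.08]]}}

```text
t: 1.1
ee_pos: [0.4912, -0.3407, 0.2048]
tool_rot: [0.764, 0.645, 0.0, -0.001]
ft_force: [-1.1, -0.3, 0.1]
finger_gap: 0.0401
```

```bash
python3 -c "
from h import *
plan([.6128,-.2248,.2],1.6196)"
```

```text
t 1.1 pos [ 0.4912 -0.3407  0.2048] yaw 1.4011 F [-1.05 -0.31  0.11] gap 0.0401
shift mm [134.7 100.3   5. ] rot [-0.0003 -0.0014 -0.2185]
```

Emit:
{"fn": "play_rows", "kwargs": {"plan": [[30,22,1,0,0,-0.05,0.08],[60,45,2,0,0,-0.1,0.08],[90,67,3,0,0,-0.15,0.08],[120,89,4,0,0,-0.2,0.08],[134.7,100.3,5,0,0,-0.2185,0.08]]}}

```text
t: 1.52
ee_pos: [0.6136, -0.2251, 0.2001]
tool_rot: [0.69, 0.724, 0.001, -0.0]
ft_force: [0.2, 1.0, 0.3]
finger_gap: 0.0399
```

Emit:
{"fn": "play_rows", "kwargs": {"plan": [[0,0,40,0,0,0,0.08],[0,0,80,0,0,0,0.08],[0,0,115,0,0,0,0.08],[0,0,130,0,0,0,0.08],[0,0,130,0,0,0,0.08]]}}

```text
t: 1.93
ee_pos: [0.6077, -0.2294, 0.0653]
tool_rot: [0.693, 0.721, -0.002, -0.004]
ft_force: [-0.4, -0.9, -0.1]
finger_gap: 0.0402
```

```bash
python3 -c "
from h import *
import cv2
from bench import robot
plan([.6128,-.2248,.02],1.6196)
k=robot.capture('top');cv2.imwrite('pics/top1.png',cv2.resize(k['image'][150:300,240:480,::-1],None,fx=3.3,fy=3.3))"
```

```text
t 1.93 pos [ 0.6077 -0.2294  0.0653] yaw 1.6114 F [-0.43 -0.94 -0.09] gap 0.0402
shift mm [ 4.3  5.7 45.3] rot [-0.008  -0.0022 -0.0082]
```

View pics/top1.png

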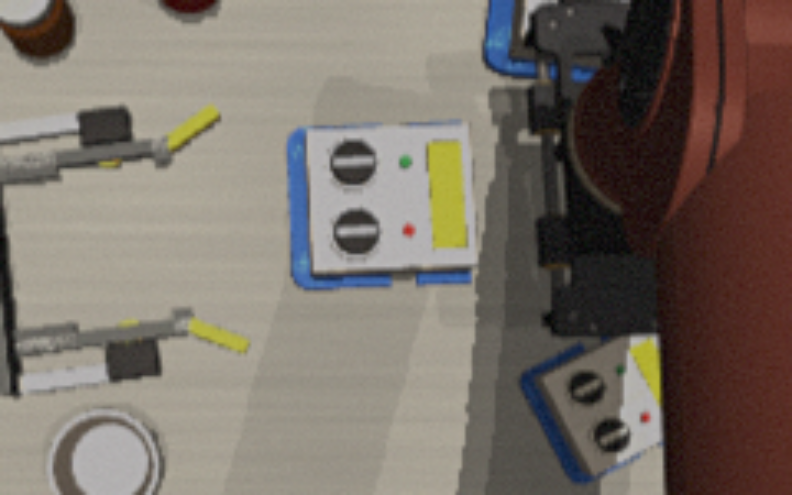

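The gripper is behind the module and spans its rear face. The module and the neighbouring modules are undisturbed. Next: go down and correct.

Emit:
{"fn": "play_rows", "kwargs": {"plan": [[0,5,15,0,0,0,0.08],[0,5,30,0,0,0,0.08],[0,5,45,0,0,0,0.08],[0,5,45,0,0,0,0.08],[0,5,45,0,0,0,0.08]]}}

```text
t: 2.4
ee_pos: [0.6169, -0.2287, 0.0262]
tool_rot: [0.692, 0.722, 0.0, 0.0]
ft_force: [0.8, 0.3, 0.6]
finger_gap: 0.0397
```

```bash
python3 -c "
from h import *
from bench import robot
plan([.6108,-.1949,.02],1.6196);print(robot.read_state()['joints'].round(2))"
```

```text
t 2.4 pos [ 0.6169 -0.2287  0.0262] yaw 1.6134 F [0.84 0.33 0.59] gap 0.0397
shift mm [34.  -4.7  6.2] rot [ 0.0004  0.0004 -0.0062]
[ 0.58  0.54 -0.39  1.62  0.23  1.02  0.16]
```

Emit:
{"fn": "play_rows", "kwargs": {"plan": [[15,-3,3,0,0,-0.003,0.08],[30,-4,5,0,0,-0.006,0.08],[34,-4.5,5,0,0,-0.006,0.08],[34,-4.5,5,0,0,-0.006,0.08]]}}

```text
t: 2.73
ee_pos: [0.6112, -0.1912, 0.0213]
tool_rot: [0.688, 0.726, 0.001, 0.0]
ft_force: [0.4, 1.2, 0.5]
finger_gap: 0.04
```

Emit:
{"fn": "play_rows", "kwargs": {"plan": [[4,0,0,0,0,0,0.08],[8,0,0,0,0,0,0.08],[11,0,0,0,0,0,0.08],[13,0,0,0,0,0,0.08],[14,0,0,0,0,0,0.08]]}}

```text
t: 3.15
ee_pos: [0.6101, -0.181, 0.0206]
tool_rot: [0.69, 0.724, -0.0, 0.0]
ft_force: [0.6, -3.5, -0.3]
finger_gap: 0.04
```

```bash
cat >> h.py <<'E'
def dk():
    from bench import robot
    s=robot.read_state(); d=np.load("p.npz")["d"]; a=d[2]
    R=np.array([[np.cos(a),-np.sin(a)],[np.sin(a),np.cos(a)]])
    y=np.arctan2(*Ro.from_quat(s["tool_rot"]).as_matrix()[[1,0],0])
    print("t",round(s["t"],2),"tcp in dock mm",(1e3*(s["ee_pos"][:2]-d[:2])@R).round(1),"z",(1e3*s["ee_pos"][2]).round(1),"yaw rel",(y-a).round(4),"F dock",(s["ft_force"][:2]@R).round(1),s["ft_force"][2].round(1),"Mz",s["wrist_torque"].round(2))
E
python3 -c "
from h import *
dk()"
```

```text
t 3.15 tcp in dock mm [-263.5    4. ] z 20.6 yaw rel -0.0852 F dock [-3.6 -0.1] -0.3 Mz [-0.72 -0.3  -0.  ]
```

Emit:
{"fn": "play_rows", "kwargs": {"plan": [[6,0,0,0,0,-0.008,0.08],[12,0,0,0,0,-0.016,0.08],[18,-0.5,0,0,0,-0.024,0.08],[24,-0.8,0,0,0,-0.032,0.08],[30,-1,0,0,0,-0.04,0.08]]}}

```text
t: 3.57
ee_pos: [0.6075, -0.15, 0.0206]
tool_rot: [0.675, 0.738, 0.0, 0.0]
ft_force: [0.3, -4.9, 1.8]
finger_gap: 0.04
```

Emit:
{"fn": "play_rows", "kwargs": {"plan": [[6,0,0,0,0,-0.009,0.08],[12,0,0,0,0,-0.018,0.08],[18,0,0,0,0,-0.027,0.08],[24,0,0,0,0,-0.036,0.08],[30,0,0,0,0,-0.045,0.08]]}}

```text
t: 3.98
ee_pos: [0.6048, -0.1201, 0.0206]
tool_rot: [0.658, 0.753, 0.0, 0.0]
ft_force: [-0.2, -4.4, 2.2]
finger_gap: 0.04
```

```bash
python3 -c "
from h import *
import cv2
from bench import robot
k=robot.capture('top');cv2.imwrite('pics/top2.png',cv2.resize(k['image'][165:290,220:420,::-1],None,fx=4,fy=4))
dk()"
```

```text
t 4.03 tcp in dock mm [-200.6    1. ] z 20.5 yaw rel 0.0033 F dock [-2.2 -0.4] 2.5 Mz [-0.72 -0.15  0.03]
```

View pics/top2.png

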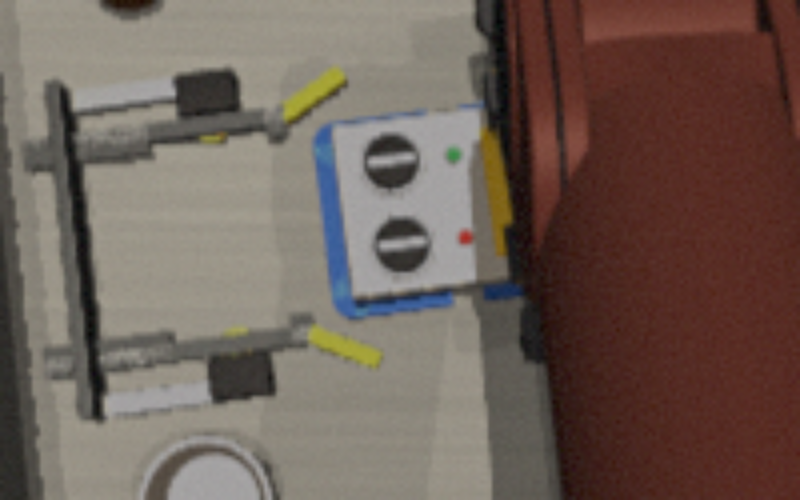

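The nose is in the funnel, parallel to the rails and within about 1 mm of centre. Next: push gently and watch the force.

Emit:
{"fn": "play_rows", "kwargs": {"plan": [[3,0,0,0,0,0,0.08],[6,0,0,0,0,0,0.08],[9,0,0,0,0,0,0.08],[12,0,0,0,0,0,0.08],[15,0,0,0,0,0,0.08]]}}

```text
t: 4.45
ee_pos: [0.6028, -0.1057, 0.0205]
tool_rot: [0.658, 0.753, -0.0, 0.0]
ft_force: [1.3, -4.4, 3.3]
finger_gap: 0.04
```

Emit:
{"fn": "play_rows", "kwargs": {"plan": [[3,0,0,0,0,0,0.08],[6,0,0,0,0,0,0.08],[9,0,0,0,0,0,0.08],[12,0,0,0,0,0,0.08],[15,0,0,0,0,0,0.08]]}}

```text
t: 4.87
ee_pos: [0.6007, -0.0906, 0.0205]
tool_rot: [0.658, 0.753, -0.0, 0.0]
ft_force: [1.6, -5.8, 3.1]
finger_gap: 0.0399
```

```bash
python3 -c "
from h import *
dk()"
```

```text
t 4.87 tcp in dock mm [-172.7    1.2] z 20.5 yaw rel 0.0002 F dock [-5.9 -0.9] 3.1 Mz [-1.09 -0.25  0.03]
```

Emit:
{"fn": "play_rows", "kwargs": {"plan": [[3,0,0,0,0,0,0.08],[6,0,0,0,0,0,0.08],[9,0,0,0,0,0,0.08],[12,0,0,0,0,0,0.08],[15,0,0,0,0,0,0.08]]}}

```text
t: 5.28
ee_pos: [0.5987, -0.0758, 0.0205]
tool_rot: [0.658, 0.753, -0.0, 0.0]
ft_force: [0.4, -4.8, 3.6]
finger_gap: 0.0398
```

Emit:
{"fn": "play_rows", "kwargs": {"plan": [[2,0,0,0,0,0,0.08],[4,0,0,0,0,0,0.08],[6,0,0,0,0,0,0.08],[8,0,0,0,0,0,0.08],[10,0,0,0,0,0,0.08]]}}

```text
t: 5.7
ee_pos: [0.5974, -0.0661, 0.0205]
tool_rot: [0.658, 0.753, -0.0, 0.0]
ft_force: [2.5, -7.8, 3.1]
finger_gap: 0.0401
```

```bash
python3 -c "
from h import *
dk()"
```

```text
t 5.7 tcp in dock mm [-148.     1.3] z 20.5 yaw rel 0.0 F dock [-8.  -1.4] 3.1 Mz [-1.54 -0.54 -0.01]
```

Emit:
{"fn": "play_rows", "kwargs": {"plan": [[2,0,0,0,0,0,0.08],[4,0,0,0,0,0,0.08],[6,0,0,0,0,0,0.08],[8,0,0,0,0,0,0.08],[10,0,0,0,0,0,0.08]]}}

```text
t: 6.12
ee_pos: [0.5964, -0.0583, 0.0205]
tool_rot: [0.659, 0.752, -0.001, 0.001]
ft_force: [2.6, -10.8, 3.1]
finger_gap: 0.0401
```

Emit:
{"fn": "play_rows", "kwargs": {"plan": [[2,0,0,0,0,0,0.08],[4,0,0,0,0,0,0.08],[6,0,0,0,0,0,0.08],[8,0,0,0,0,0,0.08],[10,0,0,0,0,0,0.08]]}}

```text
t: 6.53
ee_pos: [0.5949, -0.0478, 0.0205]
tool_rot: [0.659, 0.753, -0.0, 0.001]
ft_force: [1.0, -8.6, 2.9]
finger_gap: 0.0401
```

```bash
python3 -c "
from h import *
dk()"
```

```text
t 6.53 tcp in dock mm [-129.4    1.3] z 20.5 yaw rel -0.0011 F dock [-8.6  0.2] 2.9 Mz [-1.88 -0.49 -0.07]
```

The catches are passed at TCP x of about -141, so home should be near TCP x of about -69. Steady drag is 8.6 N.

Emit:
{"fn": "play_rows", "kwargs": {"plan": [[3,0,0,0,0,0,0.08],[6,0,0,0,0,0,0.08],[9,0,0,0,0,0,0.08],[12,0,0,0,0,0,0.08],[15,0,0,0,0,0,0.08]]}}

```text
t: 6.95
ee_pos: [0.5929, -0.0329, 0.0205]
tool_rot: [0.659, 0.753, -0.0, 0.001]
ft_force: [1.8, -9.3, 2.1]
finger_gap: 0.0401
```

Emit:
{"fn": "play_rows", "kwargs": {"plan": [[2,0,0,0,0,0,0.08],[4,0,0,0,0,0,0.08],[6,0,0,0,0,0,0.08],[8,0,0,0,0,0,0.08],[10,0,0,0,0,0,0.08]]}}

```text
t: 7.37
ee_pos: [0.5916, -0.023, 0.0205]
tool_rot: [0.659, 0.753, -0.0, 0.001]
ft_force: [1.5, -9.5, 3.5]
finger_gap: 0.0398
```

```bash
python3 -c "
from h import *
import cv2
from bench import robot
k=robot.capture('scene');np.savez('pics/s3.npz',**k);cv2.imwrite('pics/s3.png',cv2.convertScaleAbs(cv2.resize(k['image'][120:260,230:400,::-1],None,fx=4.2,fy=4.2,interpolation=2),alpha=1.5,beta=20))
dk()"
```

```text
t 7.42 tcp in dock mm [-103.9    1.2] z 20.5 yaw rel -0.0007 F dock [-8.  -1.2] 2.6 Mz [-1.73 -0.53 -0.03]
```

View pics/s3.png

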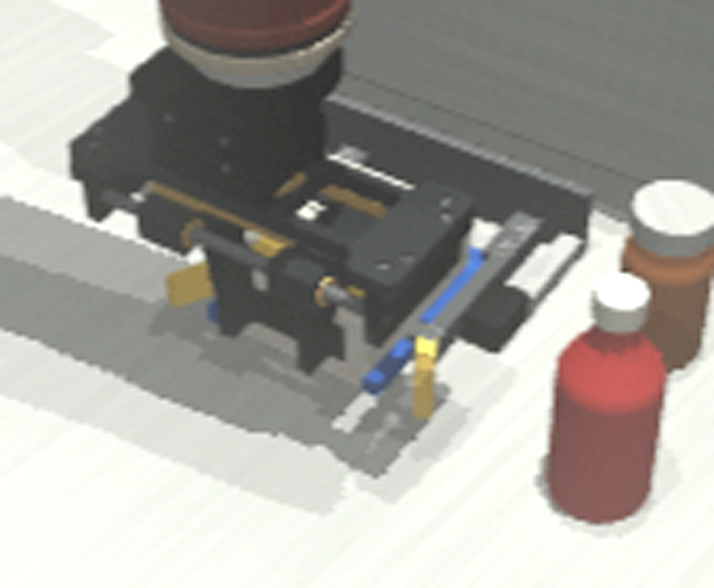

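The module is straight between the rails, with the flange under the lips and the bottle clear (crop position about (610,420)). Continue, finer near the end.

Emit:
{"fn": "play_rows", "kwargs": {"plan": [[2,0,0,0,0,0,0.08],[4,0,0,0,0,0,0.08],[6,0,0,0,0,0,0.08],[8,0,0,0,0,0,0.08],[10,0,0,0,0,0,0.08]]}}

```text
t: 7.83
ee_pos: [0.5903, -0.0131, 0.0205]
tool_rot: [0.659, 0.753, -0.001, 0.001]
ft_force: [1.9, -9.0, 3.5]
finger_gap: 0.04
```

Emit:
{"fn": "play_rows", "kwargs": {"plan": [[1.5,0,0,0,0,0,0.08],[3,0,0,0,0,0,0.08],[4.5,0,0,0,0,0,0.08],[6,0,0,0,0,0,0.08],[7.5,0,0,0,0,0,0.08]]}}

```text
t: 8.25
ee_pos: [0.5892, -0.0058, 0.0205]
tool_rot: [0.659, 0.753, -0.001, 0.001]
ft_force: [2.4, -7.9, 3.7]
finger_gap: 0.0401
```

```bash
python3 -c "
from h import *
dk()"
```

```text
t 8.25 tcp in dock mm [-87.1   1.3] z 20.5 yaw rel -0.0011 F dock [-8.2 -1.3] 3.7 Mz [-1.97 -0.58 -0.05]
```

Emit:
{"fn": "play_rows", "kwargs": {"plan": [[1,0,0,0,0,0,0.08],[2,0,0,0,0,0,0.08],[3,0,0,0,0,0,0.08],[4,0,0,0,0,0,0.08],[5,0,0,0,0,0,0.08]]}}

```text
t: 8.67
ee_pos: [0.5886, -0.0007, 0.0205]
tool_rot: [0.658, 0.753, -0.0, 0.001]
ft_force: [1.9, -9.1, 2.9]
finger_gap: 0.0401
```

Emit:
{"fn": "play_rows", "kwargs": {"plan": [[1,0,0,0,0,0,0.08],[2,0,0,0,0,0,0.08],[3,0,0,0,0,0,0.08]]}}

```text
t: 8.92
ee_pos: [0.5881, 0.0031, 0.0205]
tool_rot: [0.658, 0.753, -0.0, 0.0]
ft_force: [1.0, -7.0, 4.0]
finger_gap: 0.0402
```

Emit:
{"fn": "play_rows", "kwargs": {"plan": [[1,0,0,0,0,0,0.08],[2,0,0,0,0,0,0.08]]}}

```text
t: 9.08
ee_pos: [0.5877, 0.0058, 0.0205]
tool_rot: [0.658, 0.753, 0.0, -0.0]
ft_force: [2.4, -4.5, 2.2]
finger_gap: 0.0399
```

```bash
python3 -c "
from h import *
dk()"
```

```text
t 9.08 tcp in dock mm [-75.4   1.3] z 20.5 yaw rel -0.0 F dock [-4.7 -1.7] 2.2 Mz [-0.87 -0.52 -0.12]
```

Drag has dropped from 9 to 4.5 N, so the catches are dropping into the notches. The stop should be 1 to 3 mm further.

Emit:
{"fn": "play_rows", "kwargs": {"plan": [[0.5,0,0,0,0,0,0.08],[1,0,0,0,0,0,0.08]]}}

```text
t: 9.25
ee_pos: [0.5876, 0.0069, 0.0205]
tool_rot: [0.658, 0.753, 0.0, -0.0]
ft_force: [1.0, -5.2, 4.2]
finger_gap: 0.0397
```

Emit:
{"fn": "play_rows", "kwargs": {"plan": [[0.5,0,0,0,0,0,0.08],[1,0,0,0,0,0,0.08]]}}

```text
t: 9.42
ee_pos: [0.5874, 0.0077, 0.0205]
tool_rot: [0.658, 0.753, -0.0, 0.0]
ft_force: [0.9, -5.3, 3.9]
finger_gap: 0.04
```

```bash
python3 -c "
from h import *
dk()"
```

```text
t 9.42 tcp in dock mm [-73.5   1.3] z 20.5 yaw rel 0.0002 F dock [-5.3 -0.2] 3.9 Mz [-1.1  -0.33 -0.02]
```

Emit:
{"fn": "play_rows", "kwargs": {"plan": [[0.5,0,0,0,0,0,0.08],[1,0,0,0,0,0,0.08]]}}

```text
t: 9.58
ee_pos: [0.5872, 0.0086, 0.0204]
tool_rot: [0.658, 0.753, -0.0, -0.0]
ft_force: [0.5, -5.3, 3.3]
finger_gap: 0.0397
```

Emit:
{"fn": "play_rows", "kwargs": {"plan": [[0.5,0,0,0,0,0,0.08],[1,0,0,0,0,0,0.08]]}}

```text
t: 9.75
ee_pos: [0.5871, 0.0094, 0.0205]
tool_rot: [0.658, 0.753, -0.0, 0.0]
ft_force: [0.9, -7.3, 4.0]
finger_gap: 0.0399
```

```bash
python3 -c "
from h import *
dk()"
```

```text
t 9.75 tcp in dock mm [-71.7   1.4] z 20.5 yaw rel 0.0002 F dock [-7.4  0.1] 4.0 Mz [-1.63 -0.38  0.03]
```

Emit:
{"fn": "play_rows", "kwargs": {"plan": [[0.5,0,0,0,0,0,0.08],[1,0,0,0,0,0,0.08]]}}

```text
t: 9.92
ee_pos: [0.5871, 0.0094, 0.0205]
tool_rot: [0.658, 0.753, -0.001, 0.0]
ft_force: [2.5, -9.7, 3.9]
finger_gap: 0.0398
```

Emit:
{"fn": "play_rows", "kwargs": {"plan": [[0.5,0,0,0,0,0,0.08],[1,0,0,0,0,0,0.08]]}}

```text
t: 10.08
ee_pos: [0.5871, 0.0094, 0.0205]
tool_rot: [0.658, 0.753, -0.001, 0.001]
ft_force: [2.1, -12.2, 3.8]
finger_gap: 0.04
```

```bash
python3 -c "
from h import *
dk()"
```

```text
t 10.08 tcp in dock mm [-71.7   1.4] z 20.5 yaw rel -0.001 F dock [-12.4  -0.4] 3.8 Mz [-2.5  -0.54  0.11]
```

The position has stopped dead at y=0.0094 while the force climbs 2.4 N/mm, to 12 N now. That is the rigid stop, so back off.

Emit:
{"fn": "play_rows", "kwargs": {"plan": [[-5,0,0,0,0,0,0.08],[-15,0,0,0,0,0,0.08],[-35,0,0,0,0,0,0.08],[-60,0,0,0,0,0,0.08],[-90,0,0,0,0,0,0.08]]}}

```text
t: 10.5
ee_pos: [0.5985, -0.076, 0.02]
tool_rot: [0.657, 0.754, 0.0, -0.001]
ft_force: [0.6, -0.7, 0.2]
finger_gap: 0.0398
```

Emit:
{"fn": "play_rows", "kwargs": {"plan": [[-20,0,-35,0,0,0,0.08],[-40,0,-70,0,0,0,0.08],[-60,0,-105,0,0,0,0.08],[-80,0,-130,0,0,0,0.08],[-80,0,-130,0,0,0,0.08]]}}

```text
t: 10.92
ee_pos: [0.6121, -0.162, 0.156]
tool_rot: [0.66, 0.751, 0.001, 0.004]
ft_force: [-0.2, -1.3, 0.9]
finger_gap: 0.0399
```

```bash
python3 -c "
from h import *
import cv2
from bench import robot
k=robot.capture('top');a=k['image'][165:290,220:350,::-1];cv2.imwrite('pics/top4.png',cv2.convertScaleAbs(cv2.resize(a,None,fx=4.7,fy=4.7,interpolation=2),alpha=1.5,beta=20))
k=robot.capture('scene');cv2.imwrite('pics/s4.png',cv2.convertScaleAbs(cv2.resize(k['image'][120:260,230:400,::-1],None,fx=4.2,fy=4.2,interpolation=2),alpha=1.5,beta=20))
dk()"
```

```text
t 11.02 tcp in dock mm [-239.9    1.2] z 150.7 yaw rel -0.0008 F dock [0.4 0.4] -1.0 Mz [ 0.05 -0.07  0.  ]
```

View pics/top4.png

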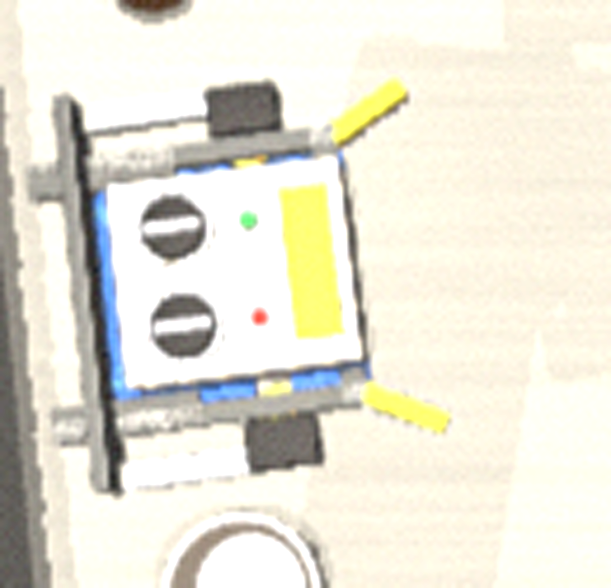

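View pics/s4.png

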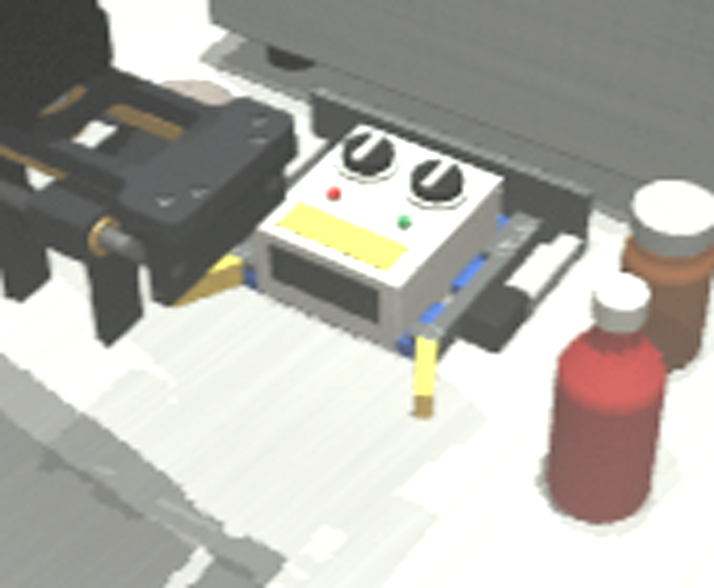

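The top crop shows the nose flange against the stop plate and brass visible in both notches, at (250,162) and (275,387). The bottle, shaker and ramekin are in place, and the arm is clear. I'll let it settle, then hand in.

Emit:
{"fn": "play_rows", "kwargs": {"plan": [[0,0,0,0,0,0,0.08],[0,0,0,0,0,0,0.08],[0,0,0,0,0,0,0.08]]}}

```text
t: 11.27
ee_pos: [0.6089, -0.1553, 0.1489]
tool_rot: [0.657, 0.754, -0.0, -0.001]
ft_force: [-0.5, -0.2, -0.6]
finger_gap: 0.0402
```

```bash
python3 -c "
from bench import robot
print(robot.sign_off())"
```

```text
the job is handed in; nothing more can be done
None
```

The control module is home against the end stop with both brass catches sprung into its notches, and I handed the job in at about 11.3 s.

- **Push:** I set two fingers flat on the middle-sized module's rear face, straightened its skew while pushing, and fed it between the rails. The highest reading I saw was about 11 N passing the catches, then about 9 N of drag.
- **Homing:** Drag fell to about 5 N as the catches dropped in. About 4 mm further on, which is a little more than the 1 to 3 mm given, the module stopped dead on the rigid stop. I stopped pushing at about 12 N, backed straight off and lifted clear.
- **Last checks:** The top picture shows the nose flange against the stop plate, with brass visible in both notches. The shaker, ramekin and sauce bottle look unmoved by eye, and the wrist force was about zero.
- **Disagreement:** The yellow guide tips fitted about 6 mm wider on each side than the stated 142 mm. I steered by the rails and the force instead, and it did not affect the entry.

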